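# Find the two empty cells of a covered sample crate and load the jars

### The arm

A 6-joint arm with a two-finger parallel gripper is mounted at the origin on the work surface. World frame = base frame: x ahead of the robot, y to its left, z up, the work surface at z = 0. Lengths are in m, angles in rad, forces in N, time in s.
With the tool pointing down it reaches from about 0.35 to 0.975 m from the base axis. Payload 7.1 kg.
Tool frame: the origin (TCP) lies midway between the tips of the shut fingers; the grasp point (between the pads) lies 19 mm behind it; z points along the fingers, x is the direction in which the jaws open and shut, and the axes are right-handed (so a half turn about z gives the same grasp; the last joint's range is limited). The gripper opens to 88 mm and grips with 3 to 60 N. Pads are 20 mm wide; open, the fingers measure 115 mm over their backs; the gripper's body (75 mm by 178 mm) begins 61 mm behind the grasp point.
Start: joints at [1.263, 0.423, 1.63, -0, 1.089, -0.019], TCP at [0.178, 0.599, 0.223] pointing down, gripper open.
Joint ranges: [-3, 3], [-0.9, 2.11], [0.09, 2.58], [-1.31, 4.45], [0.11, 2.69], [-2.54, 2.54]. Speed limits (rad/s): [2.39, 2.39, 3.01, 3.14, 3.14, 3.14].

### API

Orientations are given as a unit quaternion [w, x, y, z].
In Python, from station import move_pose, movel, movej, command_gripper, wait, inverse_kinematics, read_camera, camera_info, MotionError, job_done, get_time, get_joint_pos, get_qvel, get_effort, get_tcp_pos, get_ee_rot, get_ft_force, get_ft_torque, get_grip_width gives the robot as it stands. Calls block until the motion is done:
- move_pose(position, orientation): joint-space move of the TCP to a pose.
- movel(position, frame=None, v=0.15, until_force=None): straight line of the TCP; frame=None keeps the orientation; v is the mean speed in m/s. With until_force (N) it stops when the force on the tool has changed by that much, and returns True; else False.
- movej(angles): joint-space move.
- command_gripper(opening): opening from 0.0 (shut) to 1.0 (fully open); the grip force is fixed at half the most; returns when the fingers have stopped.
- wait(seconds).
- inverse_kinematics(position, orientation): joint angles nearest the present ones, or None.
- read_camera(name): name is "side" or "top" or "wrist"; returns the picture (384x512x3 uint8, red, green, blue); there is no depth.
- camera_info(name): a dict with "intrinsics" (3x3 intrinsics, pixels), "T" (4x4, takes a point from camera to world coordinates); the wrist camera has in their place "tool_from_camera" (4x4, takes a point from camera to tool coordinates, whose origin is the TCP and whose axes are the tool frame's). Camera axes: x right, y up, looking along -z (the intrinsics and any distortion apply to the point x, -y, -z); pixel columns grow to the right and rows downward; lengths in m; the calibration is good to about 2 mm. A picture is of the moment at which its call begins: read the wrist's pose just before it. camera_info takes no time and is no camera call.
A pose or a line that the arm cannot do raises MotionError and nothing moves.
- job_done(): hands the job in, once; it reports no verdict.
Readings, each from a call of its own:
- get_time(): time.
- get_joint_pos(): joint angles.
- get_qvel(): joint speeds.
- get_effort(): joint torques, N m.
- get_tcp_pos(): TCP position.
- get_ee_rot(): TCP orientation.
- get_ft_force(): force on the tool from outside, world axes, zero at the start.
- get_ft_torque(): the same for the moment, N m.
- get_grip_width(): opening from 0.0 (shut) to 1.0 (fully open).
Only numpy, scipy, OpenCV 4.12 (cv2) and the standard library are available. Lean on these libraries where they do the work, as an engineer would, in place of code of your own. Each camera call takes 0.05 s, during which the arm holds its last target.

### The job

Before you touch the jars, press lightly with the fingers on the crate's blue covers to find the two empty cells: a cover over an empty cell sinks and must be pushed right down, one over a full cell stays up. Then gently set the two amber jars from the tray upright into those two cells, fully down, one in each, and last slide the orange marker all the way from the green to the red end to show that the crate is full. Leave the other things on the bench where they are.

Things in the scene. Friction and masses are not known exactly. Their poses are not given: they have to be found in the camera images.
- crate: fixed white sample crate: a plastic block 210 x 255 mm, 70 mm high, with two rows of three square cells, exactly two of them empty; nothing visible tells which. Origin: centre of its underside; x runs from its front edge (the edge with the orange marker, nearest the robot) to its back, y to the left along its rows, z up
- cell0 (a point): centre of the mouth of a crate cell, level with the crate's top face (70 mm above the table), in crate axes -20 mm in x and -80 mm in y. The cell is 51 mm square and is closed by its own blue cover, a 48 mm square sprung plate whose top starts 3 mm below the crate's top face
- cell1 (a point): centre of the mouth of a crate cell, level with the crate's top face (70 mm above the table), in crate axes -20 mm in x and 0 mm in y. The cell is 51 mm square and is closed by its own blue cover, a 48 mm square sprung plate whose top starts 3 mm below the crate's top face
- cell2 (a point): centre of the mouth of a crate cell, level with the crate's top face (70 mm above the table), in crate axes -20 mm in x and 80 mm in y. The cell is 51 mm square and is closed by its own blue cover, a 48 mm square sprung plate whose top starts 3 mm below the crate's top face
- cell3 (a point): centre of the mouth of a crate cell, level with the crate's top face (70 mm above the table), in crate axes 60 mm in x and -80 mm in y. The cell is 51 mm square and is closed by its own blue cover, a 48 mm square sprung plate whose top starts 3 mm below the crate's top face
- cell4 (a point): centre of the mouth of a crate cell, level with the crate's top face (70 mm above the table), in crate axes 60 mm in x and 0 mm in y. The cell is 51 mm square and is closed by its own blue cover, a 48 mm square sprung plate whose top starts 3 mm below the crate's top face
- cell5 (a point): centre of the mouth of a crate cell, level with the crate's top face (70 mm above the table), in crate axes 60 mm in x and 80 mm in y. The cell is 51 mm square and is closed by its own blue cover, a 48 mm square sprung plate whose top starts 3 mm below the crate's top face
- cover0 (a joint): how far the cover of cell0 is pushed down, m, 0 at the start: about 3 N moves it, stays where left. Empty cell: it sinks 40 mm to a stop, its top then 43 mm below the crate's top face, the floor for the jar. Full cell: it meets the hidden stock pot after 3 mm. The blue top plate is sprung and gives up to 7 mm more, 2.5 N per mm, not counted here
- cover1 (a joint): how far the cover of cell1 is pushed down, m, 0 at the start: about 3 N moves it, stays where left. Empty cell: it sinks 40 mm to a stop, its top then 43 mm below the crate's top face, the floor for the jar. Full cell: it meets the hidden stock pot after 3 mm. The blue top plate is sprung and gives up to 7 mm more, 2.5 N per mm, not counted here
- cover2 (a joint): how far the cover of cell2 is pushed down, m, 0 at the start: about 3 N moves it, stays where left. Empty cell: it sinks 40 mm to a stop, its top then 43 mm below the crate's top face, the floor for the jar. Full cell: it meets the hidden stock pot after 3 mm. The blue top plate is sprung and gives up to 7 mm more, 2.5 N per mm, not counted here
- cover3 (a joint): how far the cover of cell3 is pushed down, m, 0 at the start: about 3 N moves it, stays where left. Empty cell: it sinks 40 mm to a stop, its top then 43 mm below the crate's top face, the floor for the jar. Full cell: it meets the hidden stock pot after 3 mm. The blue top plate is sprung and gives up to 7 mm more, 2.5 N per mm, not counted here
- cover4 (a joint): how far the cover of cell4 is pushed down, m, 0 at the start: about 3 N moves it, stays where left. Empty cell: it sinks 40 mm to a stop, its top then 43 mm below the crate's top face, the floor for the jar. Full cell: it meets the hidden stock pot after 3 mm. The blue top plate is sprung and gives up to 7 mm more, 2.5 N per mm, not counted here
- cover5 (a joint): how far the cover of cell5 is pushed down, m, 0 at the start: about 3 N moves it, stays where left. Empty cell: it sinks 40 mm to a stop, its top then 43 mm below the crate's top face, the floor for the jar. Full cell: it meets the hidden stock pot after 3 mm. The blue top plate is sprung and gives up to 7 mm more, 2.5 N per mm, not counted here
- marker_top (a point): centre of the top of the orange marker on the crate's front margin (crate x -78 mm): a block 22 mm in crate x, 16 mm in crate y and 26 mm tall standing 1.5 mm above the crate's top face, so this point is 97 mm above the table
- marker (a joint): marker position, m: it slides along crate +y from 0 (green strip, crate y -45 mm) to a stop at 0.090 (red strip, crate y +45 mm) and stays where left, about 1.5 N friction; it starts near the green end
- tray: fixed low steel tray holding the two jars, 170 x 200 mm, rim 14 mm high, floor 4 mm above the table. Origin: centre of its underside; x along its 170 mm side, z up. The jars stand about 90 mm apart along its y
- jar_a: amber sample jar with a white screw cap, upright cylinder 44 mm diameter, 88 mm tall (the cap is the top 20 mm, same diameter), 0.1 to 0.2 kg. Origin: centre of its underside, z up. Standing properly in a cell its underside is about 27 mm above the crate's underside and its top 45 mm above the crate's top face. The two jars are alike
- jar_b: amber sample jar with a white screw cap, upright cylinder 44 mm diameter, 88 mm tall (the cap is the top 20 mm, same diameter), 0.1 to 0.2 kg. Origin: centre of its underside, z up. Standing properly in a cell its underside is about 27 mm above the crate's underside and its top 45 mm above the crate's top face. The two jars are alike
- vial: small clear vial with a red cap, 22 mm diameter, 45 mm tall, standing on the tray between the jars towards the tray's back; bystander. Origin: centre of its underside
- beaker: glass beaker, 66 mm diameter, 85 mm tall, at the back of the bench; bystander. Origin: centre of its underside
- wash_bottle: white bottle with a blue cap, 72 mm diameter, 157 mm tall, on the left; bystander. Origin: centre of its underside
- pen: red and white marking pen lying on the bench on the right, 125 mm long, 14 mm thick; bystander. Origin: on its underside, 37 mm from the white end
- reagent: amber bottle with a blue cap, 54 mm diameter, 110 mm tall, on the right; bystander. Origin: centre of its underside

How it is judged:
On the way, in this order (a step that is already met when the one before it is completed fails the run):
1. the cover of one empty cell is pushed down, both jars still untouched (value of joint any of cover0, cover1, cover2, cover3, cover4, cover5 above 0.03 m and distance of each of jar_a, jar_b from where it was at the start of the episode below 0.015 m), for 0.1 s.
2. the covers of both empty cells are pushed down, both jars still untouched ((value of joint each of cover0, cover1 above 0.03 m or value of joint each of cover0, cover2 above 0.03 m or value of joint each of cover0, cover3 above 0.03 m or value of joint each of cover0, cover4 above 0.03 m or value of joint each of cover0, cover5 above 0.03 m or value of joint each of cover1, cover2 above 0.03 m or value of joint each of cover1, cover3 above 0.03 m or value of joint each of cover1, cover4 above 0.03 m or value of joint each of cover1, cover5 above 0.03 m or value of joint each of cover2, cover3 above 0.03 m or value of joint each of cover2, cover4 above 0.03 m or value of joint each of cover2, cover5 above 0.03 m or value of joint each of cover3, cover4 above 0.03 m or value of joint each of cover3, cover5 above 0.03 m or value of joint each of cover4, cover5 above 0.03 m) and distance of each of jar_a, jar_b from where it was at the start of the episode below 0.015 m), for 0.1 s.
3. one jar stands in an empty cell ((((horizontal distance between jar_a and cell0 below 0.009 m or horizontal distance between jar_a and cell1 below 0.009 m or horizontal distance between jar_a and cell2 below 0.009 m or horizontal distance between jar_a and cell3 below 0.009 m or horizontal distance between jar_a and cell4 below 0.009 m or horizontal distance between jar_a and cell5 below 0.009 m) and z of jar_a in the frame of crate below 0.033 m and angle between jar_a's own z axis and vertical below 0.12 rad) or ((horizontal distance between jar_b and cell0 below 0.009 m or horizontal distance between jar_b and cell1 below 0.009 m or horizontal distance between jar_b and cell2 below 0.009 m or horizontal distance between jar_b and cell3 below 0.009 m or horizontal distance between jar_b and cell4 below 0.009 m or horizontal distance between jar_b and cell5 below 0.009 m) and z of jar_b in the frame of crate below 0.033 m and angle between jar_b's own z axis and vertical below 0.12 rad))), for 0.2 s.
4. both jars stand in the empty cells, the marker not yet moved to red ((horizontal distance between jar_a and cell0 below 0.009 m or horizontal distance between jar_a and cell1 below 0.009 m or horizontal distance between jar_a and cell2 below 0.009 m or horizontal distance between jar_a and cell3 below 0.009 m or horizontal distance between jar_a and cell4 below 0.009 m or horizontal distance between jar_a and cell5 below 0.009 m) and z of each of jar_a, jar_b in the frame of crate below 0.033 m and angle between each of jar_a, jar_b's own z axis and vertical below 0.12 rad and (horizontal distance between jar_b and cell0 below 0.009 m or horizontal distance between jar_b and cell1 below 0.009 m or horizontal distance between jar_b and cell2 below 0.009 m or horizontal distance between jar_b and cell3 below 0.009 m or horizontal distance between jar_b and cell4 below 0.009 m or horizontal distance between jar_b and cell5 below 0.009 m) and value of joint marker below 0.05 m), for 0.2 s.
At the end, for the whole second after the job is handed in: both jars stand at rest in the two empty cells: upright within 0.12 rad, within 9 mm of the cell centre, underside less than 33 mm (27 mm when fully down) above the crate's underside; the marker is within 8 mm of its red end ((horizontal distance between jar_a and cell0 below 0.009 m or horizontal distance between jar_a and cell1 below 0.009 m or horizontal distance between jar_a and cell2 below 0.009 m or horizontal distance between jar_a and cell3 below 0.009 m or horizontal distance between jar_a and cell4 below 0.009 m or horizontal distance between jar_a and cell5 below 0.009 m) and z of each of jar_a, jar_b in the frame of crate below 0.033 m and angle between each of jar_a, jar_b's own z axis and vertical below 0.12 rad and (horizontal distance between jar_b and cell0 below 0.009 m or horizontal distance between jar_b and cell1 below 0.009 m or horizontal distance between jar_b and cell2 below 0.009 m or horizontal distance between jar_b and cell3 below 0.009 m or horizontal distance between jar_b and cell4 below 0.009 m or horizontal distance between jar_b and cell5 below 0.009 m) and linear speed of each of jar_a, jar_b below 0.03 m/s and value of joint marker above 0.082 m); the robot touches nothing.
It fails at once if a cover or the crate is pressed by the fingers with more than 45 N (contact force between the fingers and crate above 45 N).
It fails at once if a jar is dropped or rammed against the crate (more than 40 N) (contact force between any of jar_a, jar_b and crate above 40 N).
It fails at once if a bystander (vial, beaker, wash bottle, pen or reagent bottle) is moved by more than 25 mm (distance of any of vial, beaker, wash_bottle, pen, reagent from where it was at the start of the episode above 0.025 m).
It also fails if it takes over 72 s, if anything falls off the work surface, if the arm or the gripper's body presses on something with over 40 N, if the wrist force passes 120 N, or if a joint passes its speed limit or range.

## Working session

There is one attempt and no reset: what is moved stays moved. The work goes in short steps, each a Python script; the robot and the scene stay as the last script left them, time stands still between calls to the robot, and variables do not carry over. Pictures are saved under pics/ and viewed, and the job is handed in when it is done.

```bash
ls; mkdir -p pics; python3 - <<'E'
from station import *
import cv2
for n in ("side","top","wrist"):
    im=read_camera(n); cv2.imwrite(f"pics/{n}0.png",im[:,:,::-1])
    print(n,camera_info(n))
print(get_time(),get_tcp_pos(),get_ee_rot(),get_grip_width(),get_ft_force())
E
```

```text
pics
side {'intrinsics': array([[472.74664275,   0.        , 253.37841584],
       [  0.        , 472.74664275, 191.53089365],
       [  0.        ,   0.        ,   1.        ]]), 'T': array([[ 0.87041435,  0.30108476, -0.38952129,  0.08440397],
       [-0.49226678,  0.54387675, -0.67961129, -0.92770125],
       [ 0.00723097,  0.7832918 ,  0.62161215,  0.94709991],
       [ 0.        ,  0.        ,  0.        ,  1.        ]])}
top {'intrinsics': array([[390.92776924,   0.        , 250.96317318],
       [  0.        , 390.92776924, 187.69169989],
       [  0.        ,   0.        ,   1.        ]]), 'T': array([[-0.0091983 ,  0.99873366, -0.04946178,  0.54812643],
       [-0.99989108, -0.0086155 ,  0.01198305,  0.01080498],
       [ 0.01154173,  0.04956661,  0.99870413,  1.38304274],
       [ 0.        ,  0.        ,  0.        ,  1.        ]])}
wrist {'intrinsics': array([[328.17083251,   0.        , 253.7250411 ],
       [  0.        , 328.17083251, 199.24224462],
       [  0.        ,   0.        ,   1.        ]]), 'tool_from_camera': array([[ 9.99999612e-01,  6.96945695e-04,  5.39025308e-04,
        -3.02931133e-04],
       [ 8.12120017e-04, -9.66370313e-01, -2.57153180e-01,
        -7.03712321e-02],
       [ 3.41676255e-04,  2.57153518e-01, -9.66370504e-01,
        -1.61753581e-01],
       [ 0.00000000e+00,  0.00000000e+00,  0.00000000e+00,
         1.00000000e+00]])}
0.15 [0.17785365 0.59871498 0.22208811] [ 3.58195744e-04  8.01488163e-01  5.98010344e-01 -4.74748360e-04] 1.0001886074775783 [ 0.22332206 -0.52938573  0.57952838]
```

View pics/top0.png

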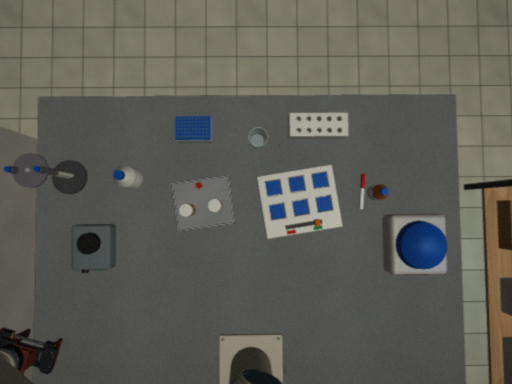

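View pics/side0.png

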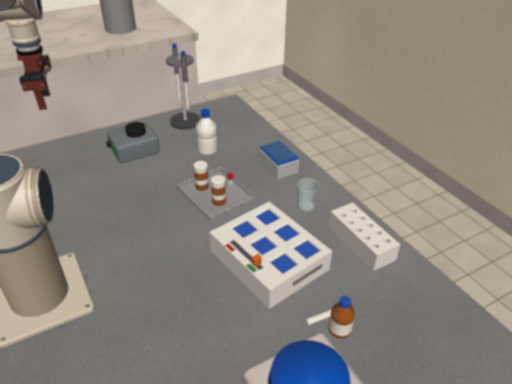

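The top view shows the crate around (300,202) with six blue covers, the marker at (318,224) by the green strip, jars at (186,210) and (215,206), and the vial at (199,185). The pen is at (363,190) and the reagent bottle at (378,191). Next I'll measure these.

```bash
cat > h.py <<'E'
from station import *
import numpy as np, cv2
from scipy.spatial.transform import Rotation as R
def ray(name,uv,pose=None):
    ci=camera_info(name);K=ci["intrinsics"]
    if name=="wrist":
        p,q=pose;T=np.eye(4);T[:3,:3]=R.from_quat([q[1],q[2],q[3],q[0]]).as_matrix();T[:3,3]=p
        T=T@ci["tool_from_camera"]
    else:T=ci["T"]
    d=np.array([(uv[0]-K[0,2])/K[0,0],-(uv[1]-K[1,2])/K[1,1],-1.])
    return T[:3,3],T[:3,:3]@d
def px2w(name,uv,z,pose=None):
    o,d=ray(name,uv,pose);return o+d*(z-o[2])/d[2]
def w2px(name,P,pose=None):
    ci=camera_info(name);K=ci["intrinsics"]
    if name=="wrist":
        p,q=pose;T=np.eye(4);T[:3,:3]=R.from_quat([q[1],q[2],q[3],q[0]]).as_matrix();T[:3,3]=p
        T=T@ci["tool_from_camera"]
    else:T=ci["T"]
    c=T[:3,:3].T@(np.asarray(P)-T[:3,3])
    return np.array([K[0,0]*c[0]/-c[2]+K[0,2],K[1,1]*-c[1]/-c[2]+K[1,2]])
def blobs(mask,amin):
    n,l,s,c=cv2.connectedComponentsWithStats(mask.astype(np.uint8))
    return [(c[i],s[i]) for i in range(1,n) if s[i,4]>=amin]
def down(yaw): # tool z down, jaw (tool x) at yaw
    x=np.array([np.cos(yaw),np.sin(yaw),0]);z=np.array([0,0,-1.]);y=np.cross(z,x)
    q=R.from_matrix(np.stack([x,y,z],1)).as_quat();return [q[3],q[0],q[1],q[2]]
CELLS=np.array([[-20,-80],[-20,0],[-20,80],[60,-80],[60,0],[60,80]])/1000.
def fit2d(A,B):
    a=A-A.mean(0);b=B-B.mean(0)
    th=np.arctan2((a[:,0]*b[:,1]-a[:,1]*b[:,0]).sum(),(a*b).sum())
    c,s=np.cos(th),np.sin(th);M=np.array([[c,-s],[s,c]])
    t=B.mean(0)-M@A.mean(0);return th,t,np.linalg.norm(A@M.T+t-B,axis=1)
E
python3 - <<'E'
from h import *
for name,zc in (("top",.067),("side",.067)):
    im=cv2.imread(f"pics/{name}0.png")[:,:,::-1].astype(int)
    r,g,b=im[...,0],im[...,1],im[...,2]
    bl=blobs((b>1.6*r)&(b>1.3*g)&(b>90),40)
    P=[]
    for c,s in bl:
        w=px2w(name,c,zc); 
        print(name,c.round(1),s[4],w.round(4))
        if 0.4<w[0]<.75 and -.3<w[1]<.05 and s[4]<700:P.append(w[:2])
    P=np.array(P)
    if len(P)==6:
        # assign with guess orientation th~10deg
        th=.15
        M=np.array([[np.cos(th),np.sin(th)],[-np.sin(th),np.cos(th)]])
        L=(P-P.mean(0))@M.T
        idx=[int(np.argmin(np.linalg.norm(CELLS-CELLS.mean(0)-l,axis=1))) for l in L]
        print(idx,fit2d(CELLS[idx],P))
    wh=blobs((r>150)&(abs(r-g)<30)&(abs(r-b)<40),15)
    print([(c.round(1).tolist(),int(s[4]),px2w(name,c,.092).round(3).tolist()) for c,s in wh if s[4]<300])
im=cv2.imread("pics/top0.png")[150:250,165:400]
cv2.imwrite("pics/topcrop.png",cv2.resize(im,None,fx=3.4,fy=3.4,interpolation=cv2.INTER_CUBIC))
E
```

```text
top [192.5 127.5] 854 [0.8194 0.1913 0.067 ]
top [117.8 174.3] 83 [0.6624 0.4426 0.067 ]
top [319.6 179.7] 192 [ 0.6383 -0.2373  0.067 ]
top [296.4 183.5] 193 [ 0.626  -0.1586  0.067 ]
top [273.1 187.3] 195 [ 0.6138 -0.0797  0.067 ]
top [384.8 190.9] 42 [ 0.5984 -0.4577  0.067 ]
top [323.7 203.2] 193 [ 0.5587 -0.2498  0.067 ]
top [300.4 207.1] 195 [ 0.5465 -0.1707  0.067 ]
top [277. 211.] 193 [ 0.5341 -0.0918  0.067 ]
top [425.7 246.1] 1493 [ 0.4117 -0.591   0.067 ]
[3, 4, 5, 0, 1, 2] (np.float64(0.15424626153653126), array([ 0.56648841, -0.16771759]), array([0.00039464, 0.00023731, 0.00041027, 0.00027011, 0.00021083,
       0.0003887 ]))
[([127.9, 177.0], 37, [0.651, 0.401, 0.092]), ([361.8, 198.2], 40, [0.574, -0.372, 0.092]), ([214.2, 205.0], 120, [0.556, 0.117, 0.092]), ([185.3, 209.7], 115, [0.541, 0.212, 0.092]), ([397.5, 223.7], 57, [0.489, -0.488, 0.092]), ([303.8, 229.1], 95, [0.474, -0.178, 0.092])]
side [205.  112.5] 74 [0.7126 0.5425 0.067 ]
side [278.7 152.7] 483 [0.8128 0.1752 0.067 ]
side [267.3 217.1] 160 [ 0.6134 -0.0847  0.067 ]
side [244.7 229. ] 183 [ 0.5344 -0.09
[... 542 characters left out ...]
0.092]), ([504.0, 164.2], 22, [1.382, -0.255, 0.092]), ([200.2, 166.2], 157, [0.538, 0.198, 0.092]), ([287.8, 168.1], 202, [0.771, 0.057, 0.092]), ([499.6, 175.1], 21, [1.32, -0.288, 0.092]), ([217.8, 180.6], 181, [0.553, 0.105, 0.092]), ([201.8, 182.1], 45, [0.508, 0.121, 0.092]), ([506.0, 189.9], 151, [1.274, -0.346, 0.092]), ([306.1, 200.0], 167, [0.733, -0.099, 0.092]), ([218.6, 197.2], 45, [0.52, 0.033, 0.092]), ([485.7, 196.3], 18, [1.197, -0.337, 0.092]), ([509.4, 210.1], 32, [1.204, -0.411, 0.092]), ([318.6, 317.1], 176, [0.528, -0.445, 0.092]), ([341.9, 329.2], 188, [0.553, -0.495, 0.092]), ([320.8, 339.0], 131, [0.499, -0.493, 0.092]), ([353.8, 377.6], 100, [0.504, -0.595, 0.092])]
```

View pics/topcrop.png

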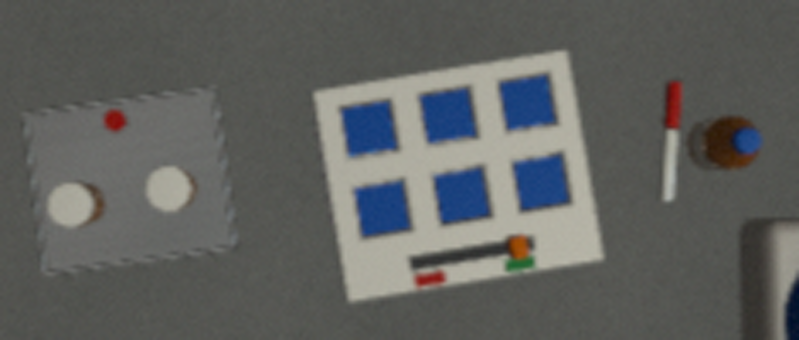

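```bash
python3 - <<'E'
from h import *
for n,p in (("tray",[.56,.165,.25]),("crate",[.575,-.17,.25])):
    move_pose(p,down(.154)); wait(.1)
    ps=(get_tcp_pos(),get_ee_rot())
    im=read_camera("wrist");cv2.imwrite(f"pics/w_{n}.png",im[:,:,::-1])
    np.savez(f"w_{n}.npz",p=ps[0],q=ps[1])
    print(n,get_time(),ps,get_ft_force())
E
```

```text
tray 2.3833 (array([0.55974293, 0.16589035, 0.24991654]), array([-5.87527917e-05,  9.96979660e-01,  7.76630572e-02, -6.32208026e-05])) [-0.45793346 -0.44148593 -0.28172839]
crate 3.8 (array([ 0.57530283, -0.16870484,  0.25002677]), array([-9.03260972e-05,  9.96971219e-01,  7.77713279e-02,  3.38111118e-05])) [-0.23723678 -0.12647328  0.1665828 ]
```

View pics/w_tray.png

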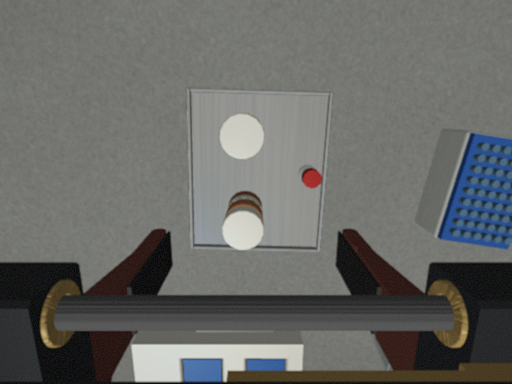

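View pics/w_crate.png

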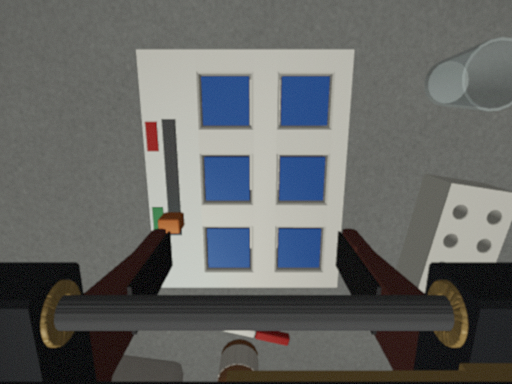

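The wrist views show the caps at about (242,136) and (243,230) with the vial cap at (312,178). All six covers are unobstructed, and the marker is at about (171,223).

```bash
python3 - <<'E'
from h import *
d=np.load("w_crate.npz");ps=(d["p"],d["q"])
im=cv2.imread("pics/w_crate.png")[:,:,::-1].astype(int);r,g,b=im[...,0],im[...,1],im[...,2]
P=[]
for c,s in blobs((b>1.6*r)&(b>1.3*g)&(b>70),400):
    w=px2w("wrist",c,.067,ps);P.append(w[:2]);print(c.round(1),s.tolist(),w.round(4))
P=np.array(P);M=np.array([[np.cos(.154),np.sin(.154)],[-np.sin(.154),np.cos(.154)]])
L=(P-P.mean(0))@M.T
idx=[int(np.argmin(np.linalg.norm(CELLS-CELLS.mean(0)-l,axis=1))) for l in L]
th,t,e=fit2d(CELLS[idx],P);print(idx,th,t,e)
for c,s in blobs((r>1.8*g)&(r>120),30):
    w=px2w("wrist",c,.097,ps)[:2]; l=np.array([[np.cos(th),np.sin(th)],[-np.sin(th),np.cos(th)]])@(w-t);print("red/orange",c.round(1),s.tolist(),w.round(4),l.round(4))
d=np.load("w_tray.npz");ps=(d["p"],d["q"])
im=cv2.imread("pics/w_tray.png")[:,:,::-1].astype(int);r,g,b=im[...,0],im[...,1],im[...,2]
for c,s in blobs((r>165)&(abs(r-g)<25)&(abs(r-b)<45),300):
    w=px2w("wrist",c,.092,ps);print("cap",c.round(1),s.tolist(),w.round(4), s[2]/328*(.25+.1618*.97+.07*0-.092))
for c,s in blobs((r>1.8*g)&(r>100),50):
    print("vial",c.round(1),s.tolist(),px2w("wrist",c,.049,ps).round(4))
E
```

```text
[225.  100.3] [201, 76, 48, 50, 2345] [ 0.5337 -0.0931  0.067 ]
[304.5 100.4] [281, 76, 49, 50, 2345] [ 0.6128 -0.0808  0.067 ]
[226.6 178.4] [204, 156, 46, 45, 1950] [ 0.546  -0.1721  0.067 ]
[301.5 178.4] [279, 157, 46, 44, 1950] [ 0.625  -0.1598  0.067 ]
[228.  247.5] [207, 228, 43, 40, 1674] [ 0.5582 -0.2508  0.067 ]
[298.7 247.8] [278, 228, 43, 40, 1640] [ 0.6373 -0.2387  0.067 ]
[2, 5, 1, 4, 0, 3] 0.15377740742249255 [ 0.5657272  -0.16894365] [1.59477348e-04 1.20462752e-04 1.05680887e-04 1.98595957e-05
 3.02591756e-04 8.65991118e-05]
red/orange [151.5 136. ] [146, 122, 12, 29, 294] [ 0.472  -0.1364] [-0.0876  0.0465]
red/orange [271.6 338.6] [255, 333, 34, 12, 217] [ 0.6216 -0.3389] [ 0.0292 -0.1765]
cap [241.3 136.1] [219, 114, 45, 45, 1599] [0.5402 0.2109 0.092 ] 0.04320905487804879
cap [242.4 230.2] [222, 211, 42, 39, 1280] [0.5551 0.1162 0.092 ] 0.0403284512195122
cap [204.5 357.7] [131, 344, 172, 38, 3983] [ 0.5345 -0.0456  0.092 ] 0.1651546097560976
vial [311.7 178.4] [302, 169, 20, 19, 264] [0.624  0.1734 0.049 ]
```

```bash
cat >> h.py <<'E'
TH=.154;CT=np.array([.566,-.1692]);YAW=TH+np.pi/2
def c2w(x,y):
    c,s=np.cos(TH),np.sin(TH);return CT+np.array([c*x-s*y,s*x+c*y])
def probe(i,v=.04):
    x,y=c2w(*CELLS[i])
    p=get_tcp_pos()
    if abs(p[2]-.09)<.015: movel([x,y,.09],v=.2)
    else: move_pose([x,y,.09],down(YAW))
    hit=movel([x,y,.0215],v=v,until_force=9)
    z=get_tcp_pos()[2];f=get_ft_force()
    print(i,hit,z.round(4),f.round(1),round(get_time(),2),flush=True)
    movel([x,y,.09],v=.2)
    return hit,z
E
python3 - <<'E'
from h import *
command_gripper(0)
print(get_time(),get_grip_width())
probe(1)
print(get_tcp_pos(),get_time())
E
```

```text
5.1417 0.006129052385809696
1 True 0.0234 [-2.4  1.4 10.1] 8.11
[ 0.54609042 -0.172203    0.08963958] 8.5917
```

```bash
python3 - <<'E'
from h import *
n=1
for i in (4,3,0,2,5):
    h,z=probe(i)
    if z<.03: break
w=read_camera("top");cv2.imwrite("pics/top1.png",w[:,:,::-1]);
E
```

```text
4 True 0.0594 [-3.2  0.2 12.8] 10.05
3 True 0.0597 [-2.2  0.7 12.6] 11.8
0 True 0.0593 [-2.6  1.3 12.8] 13.56
2 True 0.0594 [-1.7 -0.3 11.9] 15.71
5 True 0.0235 [-1.8 -0.   9.5] 18.12
```

Cells 1 and 5 are empty. Both covers stopped at z≈23.4 mm, while the full cells stopped at about 59 mm. Now I'll pick the first jar.

```bash
cat >> h.py <<'E'
GZ=.057
def pick(x,y):
    move_pose([x,y,.17],down(YAW)); 
    movel([x,y,GZ],v=.12)
    command_gripper(.35)
    print("grip",get_grip_width()*88,get_tcp_pos().round(4),get_ft_force().round(1),get_time())
    movel([x,y,.21],v=.2)
    print("lift",get_grip_width()*88,get_ft_force().round(1),get_time())
E
python3 - <<'E'
from h import *
p=get_tcp_pos();movel([p[0],p[1],.17],v=.25)
command_gripper(1)
pick(.5551,.1162)
x,y=c2w(*CELLS[1])
move_pose([x,y,.21],down(YAW));wait(.2)
ps=(get_tcp_pos(),get_ee_rot());np.savez("w2.npz",p=ps[0],q=ps[1])
cv2.imwrite("pics/w2.png",read_camera("wrist")[:,:,::-1]);cv2.imwrite("pics/s2.png",read_camera("side")[:,:,::-1])
print(ps[0]-[x,y,.21],get_time(),get_ft_force())
E
```

```text
grip 43.78189609828026 [0.5551 0.1162 0.057 ] [-0.  -0.2  0.4] 23.1667
lift 43.81891524160816 [-1.   0.5 -1.3] 24.0833
[ 3.14609471e-04  1.26431900e-03 -3.90818030e-05] 25.4917 [-0.12618168  0.14131932 -2.08825915]
```

View pics/w2.png

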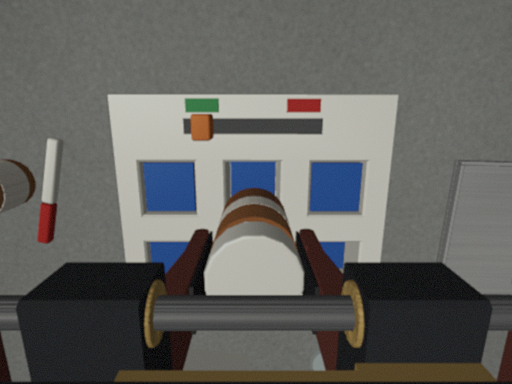

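View pics/s2.png

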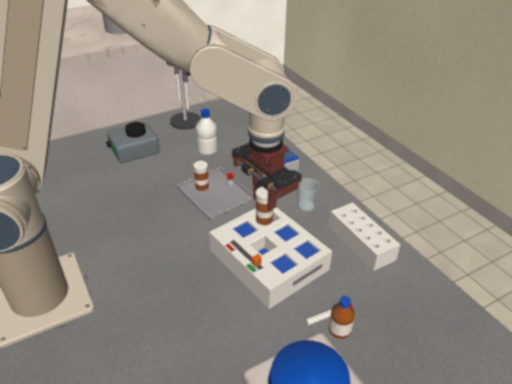

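The jar is held upright over cell 1, and the side view shows that cell open. I'll check the jar's offset in the jaws by overlaying its predicted outline.

```bash
python3 - <<'E'
from h import *
d=np.load("w2.npz");ps=(d["p"],d["q"]);im=cv2.imread("pics/w2.png")
a=np.linspace(0,2*np.pi,60)
for dz,col in ((.035,(0,255,0)),(.015,(255,0,255)),(-.053,(0,255,255))):
    pts=[w2px("wrist",[ps[0][0]+.022*np.cos(t),ps[0][1]+.022*np.sin(t),ps[0][2]+dz],ps) for t in a]
    cv2.polylines(im,[np.array(pts).round().astype(int)],True,col,1)
for i in (0,1,2):
    x,y=c2w(*CELLS[i]);L=[]
    for sx,sy in((1,1),(1,-1),(-1,-1),(-1,1)):
        w=c2w(CELLS[i][0]+sx*.0255,CELLS[i][1]+sy*.0255);L.append(w2px("wrist",[*w,.07],ps))
    cv2.polylines(im,[np.array(L).round().astype(int)],True,(0,0,255),1)
cv2.imwrite("pics/w2o.png",cv2.resize(im[80:330,110:410],None,fx=2.4,fy=2.4))
E
```

```text
(no output)
```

View pics/w2o.png

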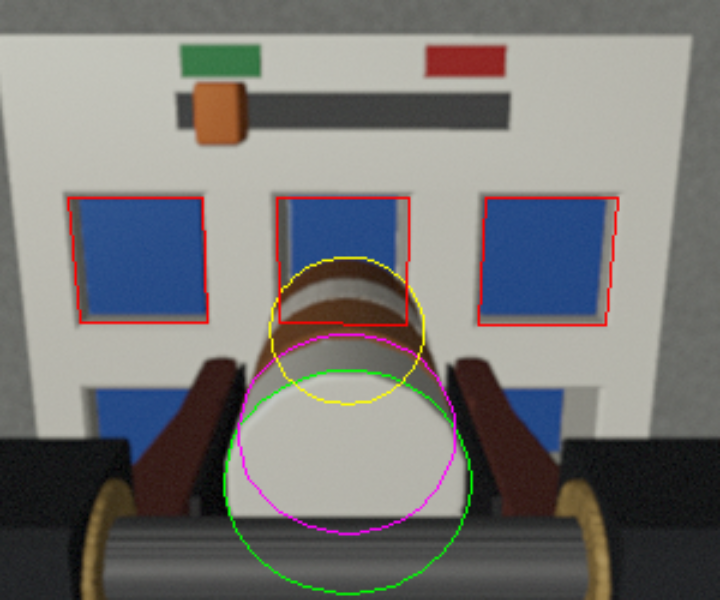

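The overlay matches to about 1 mm for both the jar and the cells, so I'll insert it.

```bash
cat >> h.py <<'E'
def place(i):
    x,y=c2w(*CELLS[i])
    movel([x,y,.13],v=.12); wait(.15)
    print("above",(get_tcp_pos()-[x,y,.13]).round(4),get_ft_force().round(1))
    hit=movel([x,y,.0785],v=.03,until_force=5)
    z=get_tcp_pos()[2];print("down",hit,get_tcp_pos().round(4),get_ft_force().round(1),get_time())
    return z
E
python3 - <<'E'
from h import *
z=place(1)
if z<.083:
    command_gripper(.62);print(get_grip_width()*88,get_ft_force().round(1),get_time())
E
```

```text
above [ 0.0007 -0.0002  0.001 ] [-0.6 -0.3 -1.6]
down False [ 0.5463 -0.1723  0.0788] [-1.8  0.4  0.8] 28.325
54.550146192249805 [0.5 0.8 0.4] 28.7333
```

```bash
python3 - <<'E'
from h import *
p=get_tcp_pos();movel([p[0],p[1],.17],v=.2)
command_gripper(1)
pick(.5402,.2109)
x,y=c2w(*CELLS[5])
move_pose([x,y,.21],down(YAW));wait(.2)
ps=(get_tcp_pos(),get_ee_rot())
im=read_camera("wrist")[:,:,::-1].copy()
cv2.imwrite("pics/s3.png",read_camera("side")[:,:,::-1])
a=np.linspace(0,2*np.pi,60)
for dz,col in ((.035,(0,255,0)),(.015,(255,0,255)),(-.053,(0,255,255))):
    pts=[w2px("wrist",[ps[0][0]+.022*np.cos(t),ps[0][1]+.022*np.sin(t),ps[0][2]+dz],ps) for t in a]
    cv2.polylines(im,[np.array(pts).round().astype(int)],True,col,1)
c=c2w(*CELLS[1])
pts=[w2px("wrist",[c[0]+.022*np.cos(t),c[1]+.022*np.sin(t),.115],ps) for t in a]
cv2.polylines(im,[np.array(pts).round().astype(int)],True,(0,0,255),1)
cv2.imwrite("pics/w3o.png",cv2.resize(im,(768,576)))
print(get_time())
E
```

```text
grip 43.668484063002545 [0.5402 0.2109 0.057 ] [-0.6 -1.9  0.7] 33.3083
lift 43.739687295362906 [-0.6 -0.  -1.1] 34.225
35.675
```

View pics/w3o.png

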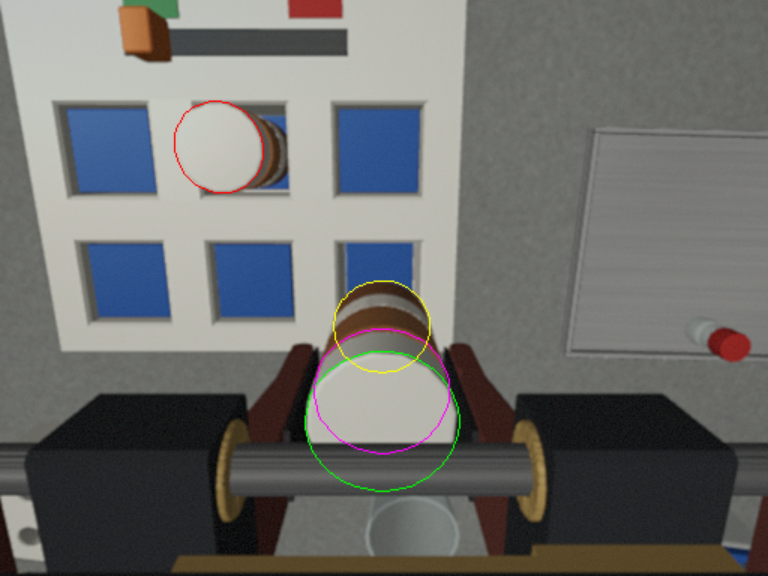

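View pics/s3.png

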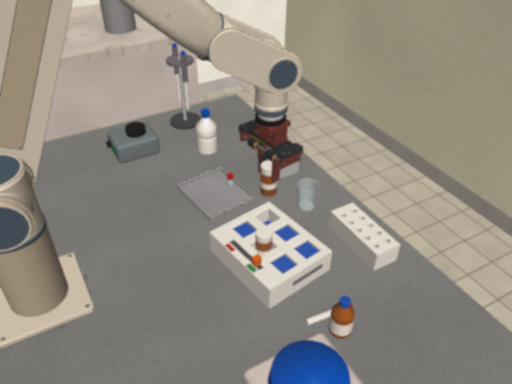

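The first jar's cap matches the outline predicted for full depth at the cell 1 centre. The second jar is held well, so I'll insert it now.

```bash
python3 - <<'E'
from h import *
z=place(5)
if z<.083:
    command_gripper(.62);print(get_grip_width()*88,get_ft_force().round(1),get_time())
    p=get_tcp_pos();movel([p[0],p[1],.18],v=.2)
    command_gripper(0)
    # look at marker from above
    m=c2w(-.078,-.04)
    move_pose([*c2w(-.02,-.01),.24],down(YAW));wait(.1)
    ps=(get_tcp_pos(),get_ee_rot());im=read_camera("wrist")[:,:,::-1].copy();cv2.imwrite("pics/w4.png",im)
    np.savez("w4.npz",p=ps[0],q=ps[1])
    im=im.astype(int);b,g,r=im[...,0],im[...,1],im[...,2]
    c,s=np.cos(TH),np.sin(TH)
    for cc,st in blobs((r>1.5*g)&(g>1.3*b)&(r>120),60):
        w=px2w("wrist",cc,.095,ps)[:2]-CT
        print("orange",cc.round(1),st.tolist(),[round(c*w[0]+s*w[1],4),round(-s*w[0]+c*w[1],4)])
print(get_time(),get_ft_force().round(1))
E
```

```text
above [ 0.0007 -0.0001  0.001 ] [-0.2  0.6 -0.8]
down False [ 0.613  -0.0809  0.0788] [-0.4  0.3  2.3] 38.5083
54.78042295332634 [ 0.2 -0.4  0.3] 38.9167
orange [215.5 125.8] [207, 115, 17, 23, 363] [np.float64(-0.078), np.float64(-0.0437)]
41.25 [-0.6  1.1  0.3]
```

View pics/w4.png

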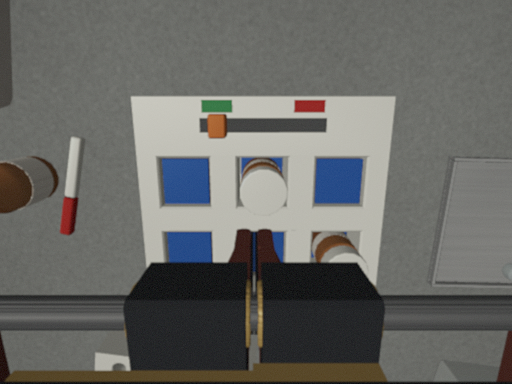

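```bash
python3 - <<'E'
from h import *
move_pose([*c2w(-.078,-.088),.13],down(YAW))
movel([*c2w(-.078,-.088),.080],v=.1)
hit=movel([*c2w(-.078,.032),.080],v=.06,until_force=8)
c,s=np.cos(TH),np.sin(TH);w=get_tcp_pos()[:2]-CT
print(hit,"crate xy",c*w[0]+s*w[1],-s*w[0]+c*w[1],get_ft_force().round(1),get_time())
movel([*c2w(-.078,-.0),.085],v=.1)
movel([*c2w(-.078,-.0),.15],v=.2)
move_pose([*c2w(-.02,-.01),.24],down(YAW));wait(.1)
ps=(get_tcp_pos(),get_ee_rot());im=read_camera("wrist")[:,:,::-1].copy();cv2.imwrite("pics/w5.png",im)
cv2.imwrite("pics/s5.png",read_camera("side")[:,:,::-1])
im=im.astype(int);b,g,r=im[...,0],im[...,1],im[...,2]
for cc,st in blobs((r>1.5*g)&(g>1.3*b)&(r>120),60):
    w=px2w("wrist",cc,.095,ps)[:2]-CT
    print("orange",cc.round(1),st.tolist(),[round(c*w[0]+s*w[1],4),round(-s*w[0]+c*w[1],4)])
for cc,st in blobs((r>150)&(abs(r-g)<25)&(abs(r-b)<45),300):
    print(cc.round(1),st.tolist())
print(get_time())
E
```

```text
True crate xy -0.0780438316900458 0.02785026107426468 [-1.  -3.5  2.1] 44.3167
orange [311.6 128.9] [302, 118, 20, 23, 436] [np.float64(-0.078), np.float64(0.0436)]
[264.1 173.6] [130, 99, 266, 188, 27553]
[ 71.2 169.6] [64, 140, 15, 60, 544]
[109.8 363.4] [94, 356, 36, 15, 377]
45.9417
```

View pics/w5.png

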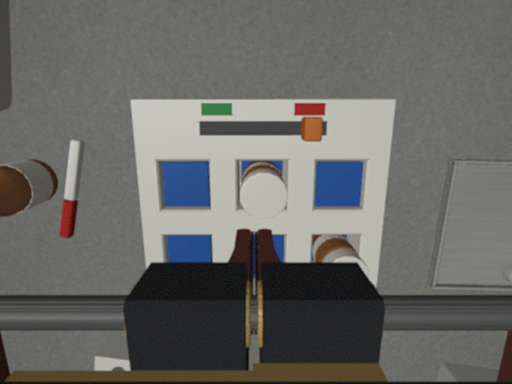

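View pics/s5.png

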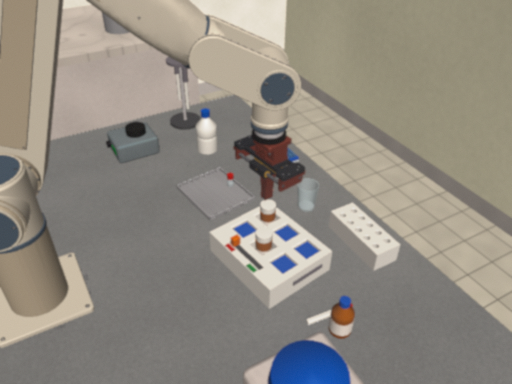

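The marker is at the red end, at crate y ≈ 43.6 mm with a force stop. One last check of jar 5 from a clear view, then I'll hand in.

```bash
python3 - <<'E'
from h import *
move_pose([*c2w(.06,-.02),.28],down(TH));wait(.2)
ps=(get_tcp_pos(),get_ee_rot());im=read_camera("wrist")[:,:,::-1].copy()
a=np.linspace(0,2*np.pi,60)
for i in (1,5):
    c=c2w(*CELLS[i])
    pts=[w2px("wrist",[c[0]+.022*np.cos(t),c[1]+.022*np.sin(t),.115],ps) for t in a]
    cv2.polylines(im,[np.array(pts).round().astype(int)],True,(0,0,255),1)
cv2.imwrite("pics/w6.png",cv2.resize(im,(768,576)));print(get_time())
E
```

```text
47.625
```

View pics/w6.png

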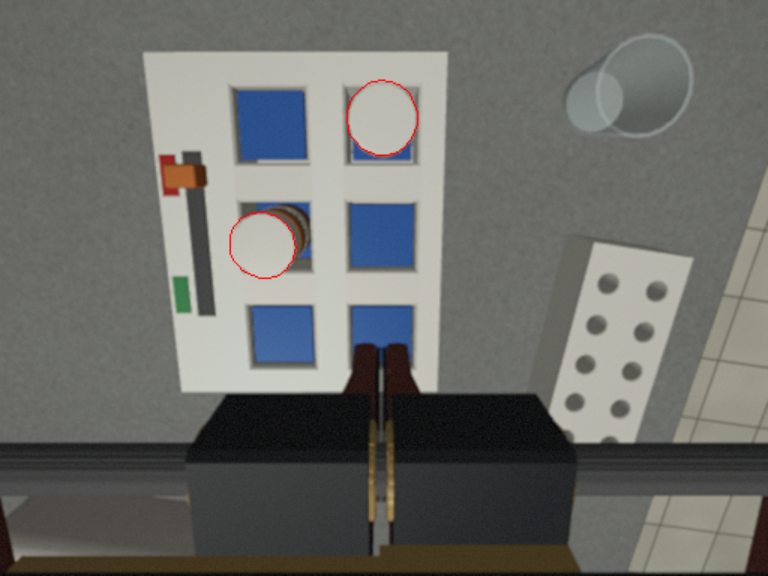

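Both caps, at about (263,245) and (382,118), fit the circles predicted for jars fully down at the cell centres. The marker at (184,176) is beside the red strip.

```bash
python3 -c "
from station import *
job_done();print(get_time())"
```

```text
the job is handed in; nothing more can be done
the job is handed in; nothing more can be done
```

The job is done and handed in at about 48 s of robot time, though the station gives no verdict.

- **Finding the cells:** I pressed all six covers. Those of cell 1 and cell 5 sank right down, with the fingertips stopping at about 23 mm. The other four held at about 59 mm. The highest press force I read, right after each stop, was about 13 N.
- **Placing the jars:** I set one jar in cell 1 and the other in cell 5. In the last wrist picture both caps matched the outlines predicted for jars fully down at the cell centres. Forces read after each lowering were under about 3 N.
- **Marker:** I slid it to the red end until it stopped. Its crate y measured 43.6 mm against the nominal 45 mm at the stop, inside the 8 mm tolerance.

No check failed. The only disagreement was in the crate's position: the side camera put it about 4–5 mm further in −y than the top and wrist cameras, which agreed within about 1.5 mm. I went with the wrist fit. The bystanders looked unmoved in the pictures, but I did not measure them again.

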